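Sort the damper canisters and wedge the next one in the clamp

ROBOT

A 7-joint arm with a two-finger parallel gripper is mounted at the origin on the work surface. World frame = base frame: x ahead of the robot, y to its left, z up, the work surface at z = 0. Lengths are in m, angles in rad, forces in N, time in s.
With the tool pointing down it reaches from about 0.425 to 0.95 m from the base axis. Payload 4.7 kg.
Tool frame: the origin (TCP) lies midway between the tips of the shut fingers; the grasp point (between the pads) lies 19 mm behind it; z points along the fingers, y is the line along which they close (so a half turn about z gives the same grasp; the last joint's range is limited). The gripper opens to 85 mm and grips with 20 to 120 N. Pads are 22 mm wide; open, the fingers measure 114 mm over their backs; the gripper's body (76 mm by 85 mm) begins 54 mm behind the grasp point. The pads swing forward as they close: fully open they stand 13 mm farther back than shut.
Start: joints at [1.248, 0.469, -0.049, 1.532, 0.024, 1.141, -0.082], TCP at [0.196, -0.646, 0.231] pointing down, gripper open.
Joint ranges: [-2.59, 2.59], [-0.33, 1.99], [-1.39, 1.29], [0.1, 2.45], [-1.04, 4.18], [0.21, 1.99], [-2.66, 2.66]. Speed limits (rad/s): [2.57, 2.57, 3.14, 3.14, 3.14, 3.14, 3.14].

INTERFACE

Orientations are given as a 3x3 rotation matrix whose columns are the frame's x, y, z axes.
In Python, from bench import env gives the robot as it stands. The module is installed in compiled form; this text tells all that it offers.
- The arm moves only by the tool apply_moves, never from a script. Its argument "steps" is a list of rows, each a list of 7 numbers: the shift along the tool's x, y, z in cm, then the turn, a rotation vector about the tool's x, y, z in degrees, then the closure in counts, from 0 (fully open) to 255 (shut). In form: [[tx, ty, tz, rx, ry, rz, hand], ...]. A call has exactly 8 rows; each row is the pose to reach, as a shift and turn from the pose commanded when the call began, along the tool's axes at that moment; what a row does not reach only later rows make up. A row lasts 1/8 s, in which the tool goes at most 62.5 mm and 10.7 degrees, less where a joint would pass 70% of its speed; a pose out of reach is approached as far as the arm can. A call with a gripper value outside its range is refused whole. The fingers move at their own pace and stop on an object; the grip force is fixed at half the most. Time passes only in rows, so rows that repeat a pose let the fingers close, or fill a call up. It gives the time, the measured TCP pose, the force, the opening and the grip force at its end, in the units of the state.
- env.state(): the state, without advancing time (a new reading comes with each control period).
- env.snapshot(name): name is "side" or "top"; returns a dict with "pixels" (480x640x3 uint8, red, green, blue), "fx", "fy", "cx", "cy" (pixels), "world_from_camera" (4x4, takes a point from camera to world coordinates). Camera axes: x right, y up, looking along -z (the intrinsics and any distortion apply to the point x, -y, -z); pixel columns grow to the right and rows downward; lengths in m; the calibration is good to about 2 mm. A picture is of the moment at which its call begins. There is no depth.
- env.sign_off(): hands the job in; it is judged then, once.
The state is a dict: "time": time; "joints": joint angles; "qd": joint speeds; "joint_torque": joint torques, N m; "tcp_pos": TCP position; "eef_rot": TCP orientation; "force": force on the tool from outside, world axes, zero at the start; "moment": the same for the moment, N m; "grip_width": opening from 0.0 (shut) to 1.0 (fully open); "finger_force": force on a finger pad.
Only numpy, scipy, OpenCV 4.12 (cv2) and the standard library are available. Lean on these libraries where they do the work, as an engineer would, in place of code of your own. Each camera call takes 0.05 s, during which the arm holds its last target. There are 200 camera calls.

TASK

The damper canisters are mixed up: the red one belongs on the middle of the red pad, the blue one on the middle of the blue pad and the yellow one in the V-block clamp, all standing upright; the empty green pad is free to park one on while you swap them. Then push the wooden wedge down, thin end first and flat face to the canister, into the gap between the yellow canister and the clamp's sloping stop until the canister is pressed firmly home in the V and the wedge is tight. Leave the white grease tub where it stands.

Things in the scene. Friction and masses are not known exactly. Their poses are not given: they have to be found in the camera images.
- can_red: Sizes here and below in mm. Red damper canister: upright cylinder, diameter 50, height 90, silver band near the foot, small brass nub (10 wide, 7 high) on its flat top; 0.25 to 0.5 kg, loose. Origin: centre of its underside, z up. Grip round the body at any yaw, 60 to 70 above its foot. Starts on the red or blue pad or in the clamp.
- can_blue: Blue damper canister: upright cylinder, diameter 50, height 90, silver band near the foot, small brass nub (10 wide, 7 high) on its flat top; 0.25 to 0.5 kg, loose. Origin: centre of its underside, z up. Grip round the body at any yaw, 60 to 70 above its foot. Starts on the red or blue pad or in the clamp.
- can_yellow: Yellow damper canister: upright cylinder, diameter 50, height 90, silver band near the foot, small brass nub (10 wide, 7 high) on its flat top; 0.25 to 0.5 kg, loose. Origin: centre of its underside, z up. Grip round the body at any yaw, 60 to 70 above its foot. Starts on the red or blue pad.
- pad_red: Red round pad fixed to the bench, diameter 80, 4 thick. Origin: centre of its underside, z up. Place of the red canister.
- pad_blue: Blue round pad fixed to the bench, diameter 80, 4 thick. Origin: centre of its underside, z up. Place of the blue canister.
- pad_green: Green round pad fixed to the bench, diameter 80, 4 thick. Origin: centre of its underside, z up. Empty at the start: the spare spot.
- clamp: Fixed V-block clamp, polished and slick. Dark plate 4 thick (x -50 to 80, y -45 to 45); two silver jaws at -x (tops at z 34, out to x -10, y +-33) form a 120 degree V open to +x; at +x a stop. Origin: plate underside, on the axis of a canister snug in the V; x from V to stop, z up. Set a canister down at x = 6, y = 0 (clear by 4 or more); the wedge pushes it home. One canister starts here, loose.
- clamp_gap (a point): Where the wedge's origin is when tight: clamp frame x 25, y 0, z 14; axes as the clamp's. The silver stop beyond it is 34 wide, its top at z 64; its face leans away from the V, 0.3 per unit of height: gap from a snug canister to the stop 13 at z 18, 27 at z 64. With the canister at x = 6 the wedge meets resistance about 20 above this point.
- wedge: Light-wood wedge, 0.07 kg, 90 high, 36 wide (y), 12 thick at the foot, growing 0.3 per unit of height; stands foot down in a fixed black holder (38 high; wedge foot at z 4), lifts straight up. Origin: foot, on the flat upright face, mid width; +x to the sloping face (which goes against the stop). Grip across y at x = 16, 70 above the foot. Press in with 10 to 20 N; it stays jammed.
- tub: White grease tub with a dark band, diameter 74, height 57, loose, to be left alone. Origin: centre of its underside.
Not all that is in view belongs to the job. Of the things shaped like the can_red, the red one is meant. What is shaped like the wedge but purple is not meant.

How it is judged:
At the end, for the whole second after the job is handed in: Red and blue canisters upright on their own pads, within 15 mm of centre; yellow upright in the clamp, home in the V within 4 mm along x and 5 mm along y; wedge upright between it and the stop (6 mm along x, 12 mm along y), foot at most 22 mm above the bench; all at rest (horizontal distance between can_red and pad_red below 0.015 m and z of can_red in the frame of pad_red between 0 and 0.008 m and angle between each of can_red, can_blue, can_yellow's own z axis and vertical below 0.08 rad and horizontal distance between can_blue and pad_blue below 0.015 m and z of can_blue in the frame of pad_blue between 0 and 0.008 m and x of can_yellow in the frame of clamp between -0.004 and 0.004 m and y of can_yellow in the frame of clamp between -0.005 and 0.005 m and z of can_yellow in the frame of clamp between 0 and 0.008 m and x of wedge in the frame of clamp between 0.019 and 0.031 m and y of wedge in the frame of clamp between -0.012 and 0.012 m and z of wedge in the frame of clamp between 0.004 and 0.022 m and angle between wedge's own z axis and vertical below 0.12 rad and linear speed of each of can_red, can_blue, can_yellow, wedge below 0.02 m/s); the robot touches nothing.
It fails at once if the grease tub is pushed away by more than 25 mm (distance of tub from where it was at the start of the episode above 0.025 m).
It also fails if it takes over 122 s, if anything falls off the work surface, if the arm or the gripper's body presses on something with over 40 N, if the wrist force passes 120 N, or if a joint passes its speed limit or range.

## Working session

There is one attempt and no reset: what is moved stays moved. The work goes in short steps, Python scripts to look and compute and a tool call to move; the robot and the scene stay as the last step left them, time stands still between calls to the robot, and variables do not carry over. Pictures are saved under pics/ and viewed, at most 14 in all, crops included, and the job is handed in when it is done.

Besides the shell and the picture viewer there is one more tool, called after "Emit:" by a JSON object that holds its "fn" and its "kwargs". apply_moves: Moves the arm, as the interface text tells. Its arguments: {"type":"object","properties":{"steps":{"type":"array","items":{"type":"array","items":{"type":"number"}}}},"required":["steps"]}

```bash
mkdir -p pics; cat > h.py <<'E'
import numpy as np, cv2
from bench import env
def snap(n,f):
    s=env.snapshot(n); cv2.imwrite('pics/'+f,s['pixels'][:,:,::-1]); np.savez('pics/'+f+'.npz',**s); return s
def load(f): return dict(np.load('pics/'+f+'.npz',allow_pickle=True))
def w(s,u,v,z):
    T=np.array(s['world_from_camera']); d=T[:3,:3]@np.array([(u-s['cx'])/s['fx'],-(v-s['cy'])/s['fy'],-1]); o=T[:3,3]
    return o+d*(z-o[2])/d[2]
def px(s,p):
    T=np.linalg.inv(np.array(s['world_from_camera'])); c=T[:3,:3]@np.array(p)+T[:3,3]
    return np.array([s['cx']+s['fx']*c[0]/-c[2], s['cy']-s['fy']*c[1]/-c[2]])
E
python3 - <<'E'
from h import *
for n in('top','side'):
    s=snap(n,n+'0.png'); print({k:v for k,v in s.items() if k!='pixels'})
print(env.state())
E
```

```text
{'fx': 507.5358621869804, 'fy': 507.5358621869804, 'cx': 320.08640572518584, 'cy': 249.1631438938977, 'world_from_camera': array([[-0.00554142,  0.99130835, -0.13144216,  0.38303994],
       [-0.99978184, -0.00813939, -0.01923613, -0.07337845],
       [-0.0201388 ,  0.13130689,  0.99113719,  1.03012802],
       [ 0.        ,  0.        ,  0.        ,  1.        ]])}
{'fx': 532.019221383671, 'fy': 532.019221383671, 'cx': 321.1965777850926, 'cy': 241.12361380210137, 'world_from_camera': array([[ 0.9559404 ,  0.18935235, -0.22432932,  0.31598161],
       [-0.29349965,  0.63207129, -0.71717769, -0.8087723 ],
       [ 0.00599284,  0.75141971,  0.65979732,  0.74447337],
       [ 0.        ,  0.        ,  0.        ,  1.        ]])}
{'time': 0.1, 'joints': array([ 1.2480706 ,  0.4693757 , -0.04858813,  1.53356633,  0.02407364,
        1.14100761, -0.08231719]), 'qd': array([ 5.98973184e-04, -5.01892686e-04,  1.91161084e-03, -3.84112519e-03,
       -5.02178377e-04,  5.55227223e-04, -2.95555710e-05]), 'joint_torque': array([-2.06482359e-04, -5.11517859e+01, -4.68770473e-02, -2.38393146e+01,
        1.08489714e-02,  4.34573609e-03,  1.29192102e-05]), 'tcp_pos': array([ 0.19535539, -0.64556499,  0.23035972]), 'eef_rot': array([[ 9.57144457e-01,  2.89610399e-01, -5.52465809e-04],
       [ 2.89610923e-01, -9.57142976e-01,  1.68442397e-03],
       [-4.09620682e-05, -1.77223720e-03, -9.99998429e-01]]), 'force': array([-0.98761919,  0.09018851,  0.82248706]), 'moment': array([ 0.04823927,  0.00185539, -0.00423731]), 'finger_force': 0.0, 'grip_width': 0.9980915020292731}
```

View pics/top0.png

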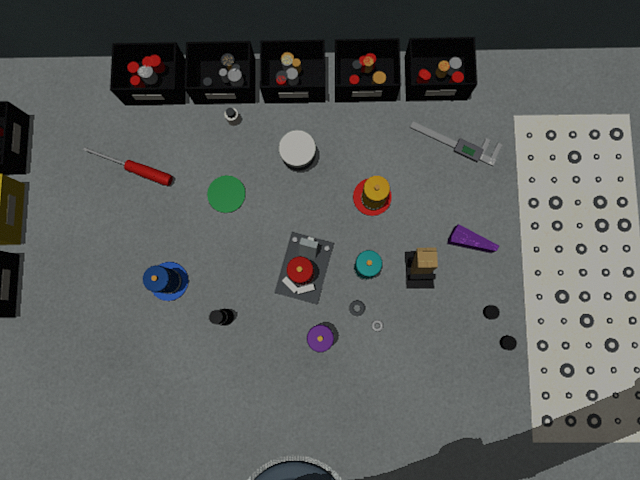

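View pics/side0.png

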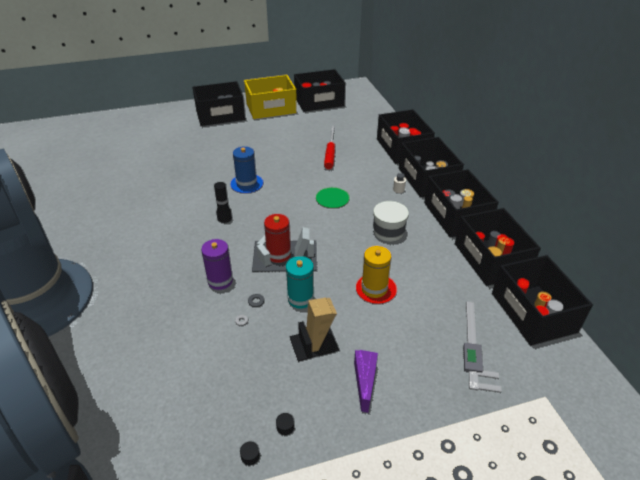

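The side view shows red in the clamp (276,240), yellow on the red pad (376,272), blue on the blue pad (244,168) and the tub at (390,222). In the top view:
- **Canister shapes:** red (300,269) fits. Teal (369,264) and purple (320,338) are decoys.
- **Wedge shapes:** the light-wood one in the black holder (424,262) fits. The purple one lying at (473,240) is not meant.

I'll confirm these in a crop.

```bash
python3 - <<'E'
from h import *
s=load('top0.png'); im=s['pixels'][:,:,::-1]
c=cv2.resize(im[170:350,265:465],None,fx=4,fy=4,interpolation=cv2.INTER_CUBIC)[:600*2]
c=cv2.resize(im[200:350,265:465],None,fx=4,fy=4,interpolation=cv2.INTER_CUBIC)
cv2.imwrite('pics/crop0.png',cv2.convertScaleAbs(c,alpha=1.5,beta=20))
hsv=cv2.cvtColor(im,cv2.COLOR_BGR2HSV)
def blob(lo,hi,box):
    m=cv2.inRange(hsv,np.array(lo),np.array(hi)); k=np.zeros_like(m); x0,y0,x1,y1=box; k[y0:y1,x0:x1]=m[y0:y1,x0:x1]
    n,l,st,ce=cv2.connectedComponentsWithStats(k); i=1+st[1:,4].argmax()
    cn=max(cv2.findContours((l==i).astype('uint8'),0,1)[0],key=len); h=cv2.convexHull(cn)
    return st[i],ce[i],cv2.fitEllipse(h)
for nm,lo,hi,box,z in [('green',(50,80,40),(80,255,255),(190,160,260,230),.004),('redpad',(0,120,60),(8,255,255),(340,160,400,230),.004),('bluepad',(100,120,110),(112,255,255),(135,250,200,310),.004),
 ('tub',(0,0,140),(180,60,255),(270,120,325,175),.057)]:
    st,ce,e=blob(lo,hi,box); print(nm,st,np.round(e[0],1),np.round(e[1],1),w(s,*e[0],z).round(4))
for nm,u,v in [('red',299.5,269),('yel',377,188),('blue',155,279),('teal',369.5,262.5),('pur',320,338.5)]:
    print(nm,w(s,u,v,.101).round(4))
E
```

```text
green [ 207  175   38   38 1117] [225.9 193.7] [36.9 38.2] [0.637  0.1416 0.004 ]
redpad [353 179  39  37 431] [371.5 196.8] [36.3 38.3] [ 0.6273 -0.1603  0.004 ]
bluepad [153 284  35  17 190] [169.2 285.1] [29.3 35.6] [0.448  0.2538 0.004 ]
tub [279 130  36  36 996] [296.6 147.4] [34.9 36. ] [ 0.7166 -0.009   0.057 ]
red [ 0.4698 -0.0173  0.101 ]
yel [ 0.6209 -0.1626  0.101 ]
blue [0.4532 0.2496 0.101 ]
teal [ 0.4808 -0.146   0.101 ]
pur [ 0.3436 -0.0543  0.101 ]
```

View pics/crop0.png

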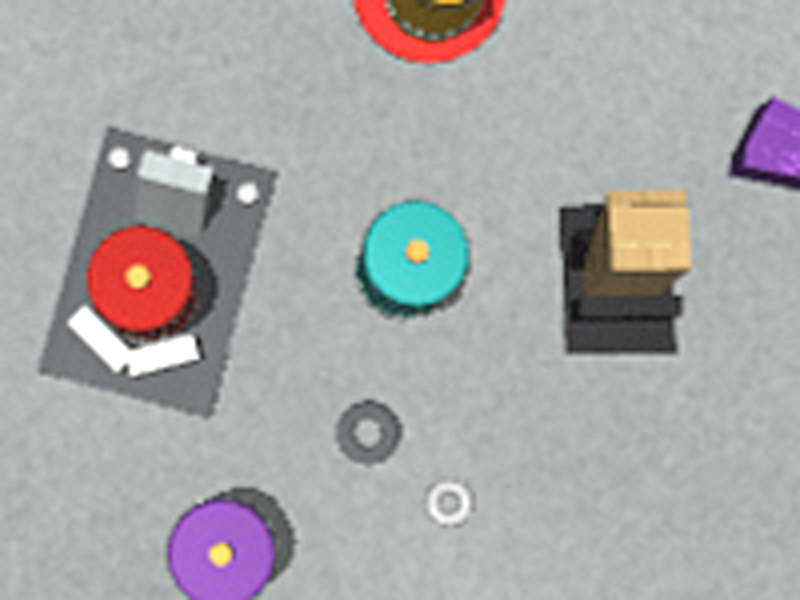

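The crop confirms the red canister (137,276) in the clamp with the stop at the upper edge (175,170) and the V at the lower edge. The wood wedge's top is at (649,231). I'll work out the clamp pose and the wedge yaw, using overlays for the yaw.

```bash
python3 - <<'E'
from h import *
t=load('top0.png'); s=load('side0.png')
f=lambda u,v,z:w(t,265+u/4-.4,200+v/4-.4,z)
C=[f(*p,.004) for p in [(110,127),(278,173),(213,418),(38,373)]]
for i in range(4): print(C[i].round(4),np.linalg.norm(C[i]-C[i-1]).round(4))
xd=(C[0]-C[3])+(C[1]-C[2]); yaw=np.arctan2(xd[1],xd[0]); c=np.mean(C,0)
print('clamp yaw',np.degrees(yaw),'origin',c-.015*np.array([np.cos(yaw),np.sin(yaw),0]))
T=[f(*p,.094) for p in [(608,191),(690,191),(690,270),(610,270)]]
for i in range(4): print('w',T[i].round(4),np.linalg.norm(T[i]-T[i-1]).round(4))
tc=np.mean(T,0); e=T[0]-T[3]+T[1]-T[2]; y0=np.arctan2(e[1],e[0]); print('top centre',tc,np.degrees(y0))
V=np.array([(0,-18,0),(0,18,0),(12,18,0),(12,-18,0),(0,-18,90),(0,18,90),(39,18,90),(39,-18,90)])/1000
tiles=[]
for k in range(4):
    a=y0+k*np.pi/2; R=np.array([[np.cos(a),-np.sin(a),0],[np.sin(a),np.cos(a),0],[0,0,1]])
    P=(V-[.0195,0,.090])@R.T+tc; row=[]
    for cam,(x0,y0_,x1,y1) in ((t,(390,230,450,300)),(s,(280,280,355,365))):
        im=cv2.resize(cam['pixels'][y0_:y1,x0:x1,::-1],(200,280) ,interpolation=cv2.INTER_CUBIC); im=cv2.convertScaleAbs(im,alpha=1.5,beta=25)
        q=[((px(cam,p)-[x0,y0_])*[200/(x1-x0),280/(y1-y0_)]).astype(int).tolist() for p in P]
        for i,j in [(0,1),(1,2),(2,3),(3,0),(4,5),(5,6),(6,7),(7,4),(0,4),(1,5),(2,6),(3,7)]: cv2.line(im,q[i],q[j],(0,0,255) if (i,j)!=(0,1) else (0,255,0),1)
        row.append(im)
    tiles.append(np.vstack(row)); print(k,np.degrees(a))
cv2.imwrite('pics/wedge.png',np.hstack(tiles))
E
```

```text
[0.5565 0.0038 0.004 ] 0.1307
[ 0.5319 -0.0822  0.004 ] 0.0894
[ 0.4077 -0.0483  0.004 ] 0.1287
[0.4308 0.04   0.004 ] 0.0913
clamp yaw -15.656661564092339 origin [ 0.46728233 -0.01764642  0.004     ]
w [ 0.5091 -0.2343  0.094 ] 0.0368
w [ 0.5088 -0.2721  0.094 ] 0.0379
w [ 0.4721 -0.2708  0.094 ] 0.0368
w [ 0.4723 -0.2341  0.094 ] 0.0367
top centre [ 0.49057342 -0.2528068   0.094     ] -1.177596858786223
0 -1.177596858786223
1 88.82240314121377
2 178.82240314121378
3 268.8224031412138
```

View pics/wedge.png

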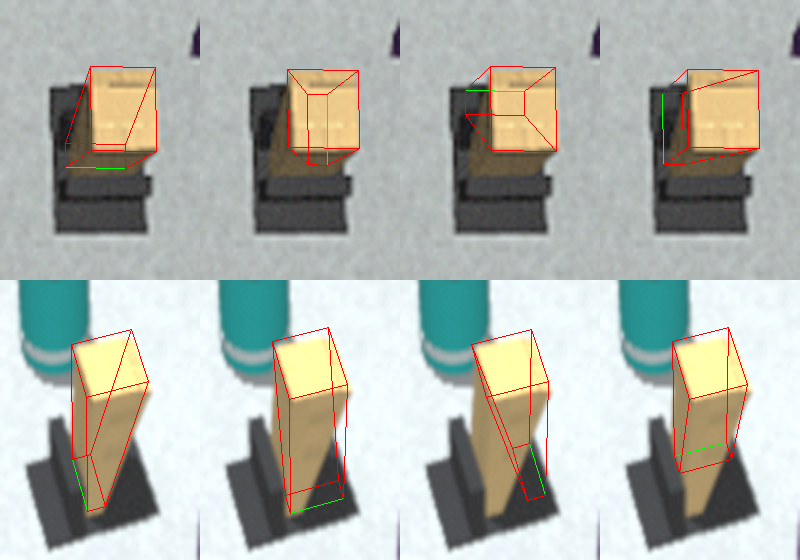

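Option 0 (yaw about -1°, +x roughly world +x) fits in both views, so the flat face looks toward the robot, the same way as in the clamp. Next is a helper for the move numbers.

```bash
cat >> h.py <<'E'
from scipy.spatial.transform import Rotation as Ro
def plan(p,yang,flip=None):
    "p: TCP target, yang: deg of tool y axis (mod 180), tool straight down"
    st=env.state(); R=st['eef_rot']; best=None
    for k in (0,180):
        a=np.radians(yang+k); y=np.array([np.cos(a),np.sin(a),0]); z=np.array([0,0,-1.]); x=np.cross(y,z)
        rv=Ro.from_matrix(R.T@np.c_[x,y,z]).as_rotvec(degrees=True)
        if best is None or np.linalg.norm(rv)<np.linalg.norm(best): best=rv
    print('shift cm',(R.T@(np.array(p)-st['tcp_pos'])*100).round(2),'rot',best.round(2),'| t',round(st['time'],2),'tcp',st['tcp_pos'].round(4),'F',st['force'].round(1),'g',round(st['grip_width'],3))
E
python3 - <<'E'
from h import *
plan((.470,-.0175,.2),74.3)
E
```

```text
shift cm [ 44.48 -52.16   3.13] rot [-1.000e-01  3.000e-02  3.253e+01] | t 0.1 tcp [ 0.1954 -0.6456  0.2304] F [-1.   0.1  0.8] g 0.998
```

Emit:
{"fn": "apply_moves", "kwargs": {"steps": [[44.5,-52.2,3.1,0,0,32.5,0],[44.5,-52.2,3.1,0,0,32.5,0],[44.5,-52.2,3.1,0,0,32.5,0],[44.5,-52.2,3.1,0,0,32.5,0],[44.5,-52.2,3.1,0,0,32.5,0],[44.5,-52.2,3.1,0,0,32.5,0],[44.5,-52.2,3.1,0,0,32.5,0],[44.5,-52.2,3.1,0,0,32.5,0]]}}

```text
time: 1.1
tcp_pos: [0.3959, -0.1866, 0.2087]
eef_rot: [[0.963, -0.27, 0.0], [-0.27, -0.963, -0.0], [0.0, 0.0, -1.0]]
force: [0.7, -0.4, 0.7]
grip_width: 0.999
finger_force: 0.0
```

```bash
python3 - <<'E'
from h import *
plan((.470,-.0175,.15),74.3)
E
```

```text
shift cm [  2.56 -18.28   5.87] rot [ 0.02 -0.03  0.02] | t 1.1 tcp [ 0.3959 -0.1866  0.2087] F [ 0.7 -0.4  0.7] g 0.999
```

Emit:
{"fn": "apply_moves", "kwargs": {"steps": [[2.6,-18.3,5.9,0,0,0,0],[2.6,-18.3,5.9,0,0,0,0],[2.6,-18.3,5.9,0,0,0,0],[2.6,-18.3,5.9,0,0,0,0],[2.6,-18.3,5.9,0,0,0,0],[2.6,-18.3,5.9,0,0,0,0],[2.6,-18.3,5.9,0,0,0,0],[2.6,-18.3,5.9,0,0,0,0]]}}

```text
time: 2.1
tcp_pos: [0.47, -0.0202, 0.15]
eef_rot: [[0.962, -0.272, 0.001], [-0.272, -0.962, -0.0], [0.001, 0.0, -1.0]]
force: [0.8, 0.3, 0.2]
grip_width: 1.0
finger_force: 0.0
```

```bash
python3 - <<'E'
from h import *
plan((.470,-.0175,.05),74.3)
s=snap('side','s1.png'); im=s['pixels'][150:300,180:380,::-1]
cv2.imwrite('pics/s1c.png',cv2.convertScaleAbs(cv2.resize(im,None,fx=4,fy=4,interpolation=2),alpha=1.4,beta=20))
E
```

```text
shift cm [-0.08 -0.27 10.  ] rot [ 0.01 -0.04 -0.07] | t 2.1 tcp [ 0.47   -0.0202  0.15  ] F [0.8 0.3 0.2] g 1.0
```

View pics/s1c.png

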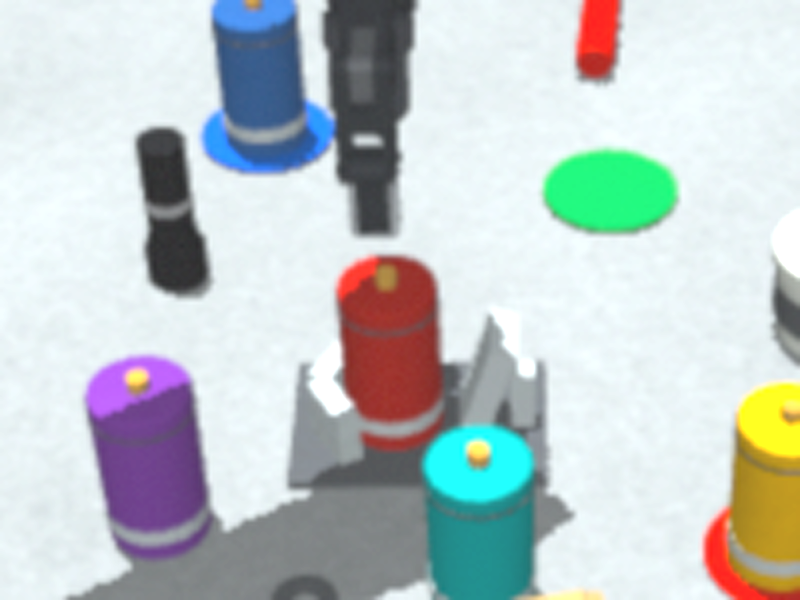

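The gripper stands over the red canister; its nub is at side-view pixel (277,219). Blue looks near the middle of its pad. I'll cross-check against the side view.

```bash
python3 - <<'E'
from h import *
s=load('s1.png')
g=lambda u,v,z:w(s,180+u/4-.4,150+v/4-.4,z).round(4)
print('red nub',g(387,268,.105)); print('blue nub',g(253,3,.101)); print('yel',g(790,411,.099))
s0=load('side0.png'); im=s0['pixels'][:,:,::-1]; hsv=cv2.cvtColor(im,cv2.COLOR_BGR2HSV)
for n,lo,hi,b in [('g',(50,80,30),(80,255,255),(300,170,360,220)),('r',(0,150,50),(6,255,255),(350,270,405,305)),('b',(104,150,40),(115,255,255),(222,165,270,195))]:
    m=cv2.inRange(hsv,lo,hi); x0,y0,x1,y1=b; c=m[y0:y1,x0:x1]; ys,xs=np.nonzero(c)
    print(n,'left/right',w(s0,xs.min()+x0,ys[xs==xs.min()].mean()+y0,.004).round(4),w(s0,xs.max()+x0,ys[xs==xs.max()].mean()+y0,.004).round(4),'bottom',w(s0,xs[ys==ys.max()].mean()+x0,ys.max()+y0,.004).round(4))
E
```

```text
red nub [ 0.4718 -0.0207  0.105 ]
blue nub [0.456  0.2405 0.101 ]
yel [ 0.6227 -0.1652  0.099 ]
g left/right [0.6019 0.1485 0.004 ] [0.6749 0.1247 0.004 ] bottom [0.6269 0.1012 0.004 ]
r left/right [ 0.5926 -0.1508  0.004 ] [ 0.6619 -0.1786  0.004 ] bottom [ 0.6161 -0.2009  0.004 ]
b left/right [0.4218 0.2588 0.004 ] [0.4944 0.2437 0.004 ] bottom [0.4474 0.2151 0.004 ]
```

Emit:
{"fn": "apply_moves", "kwargs": {"steps": [[-0.1,-0.3,4,0,0,0,0],[-0.1,-0.3,8,0,0,0,0],[-0.1,-0.3,10,0,0,0,0],[-0.1,-0.3,10,0,0,0,0],[-0.1,-0.3,10,0,0,0,255],[-0.1,-0.3,10,0,0,0,255],[-0.1,-0.3,10,0,0,0,255],[-0.1,-0.3,10,0,0,0,255]]}}

```text
time: 3.15
tcp_pos: [0.471, -0.0161, 0.0511]
eef_rot: [[0.963, -0.27, 0.003], [-0.27, -0.963, -0.0], [0.003, -0.0, -1.0]]
force: [-1.4, -0.3, 7.0]
grip_width: 0.567
finger_force: 61.8
```

```bash
python3 - <<'E'
from h import *
plan((.637,.1416,.2),74.3); print(env.state()['finger_force'])
E
```

```text
shift cm [ 11.77 -19.68 -14.85] rot [-0.02 -0.16  0.03] | t 3.15 tcp [ 0.471  -0.0161  0.0511] F [-1.4 -0.3  7. ] g 0.567
61.81046004581731
```

Emit:
{"fn": "apply_moves", "kwargs": {"steps": [[0,0,-5,0,0,0,255],[0,0,-10,0,0,0,255],[3,-5,-10,0,0,0,255],[6,-10,-10,0,0,0,255],[9,-15,-10,0,0,0,255],[11.8,-19.7,-10,0,0,0,255],[11.8,-19.7,-10,0,0,0,255],[11.8,-19.7,-10,0,0,0,255]]}}

```text
time: 4.15
tcp_pos: [0.6356, 0.1409, 0.1487]
eef_rot: [[0.963, -0.27, -0.003], [-0.27, -0.963, -0.001], [-0.002, 0.002, -1.0]]
force: [-0.7, -0.6, -4.1]
grip_width: 0.57
finger_force: 64.6
```

```bash
python3 - <<'E'
from h import *
plan((.637,.139,.0525),74.3); print(env.state()['finger_force'])
E
```

```text
shift cm [0.21 0.13 9.62] rot [0.12 0.12 0.04] | t 4.15 tcp [0.6356 0.1409 0.1487] F [-0.7 -0.6 -4.1] g 0.57
64.63447077723686
```

Emit:
{"fn": "apply_moves", "kwargs": {"steps": [[0.2,0.1,4,0,0,0,255],[0.2,0.1,7.5,0,0,0,255],[0.2,0.1,9.2,0,0,0,255],[0.2,0.1,9.6,0,0,0,255],[0.2,0.1,9.6,0,0,0,255],[0.2,0.1,9.6,0,0,0,0],[0.2,0.1,9.6,0,0,0,0],[0.2,0.1,9.6,0,0,0,0]]}}

```text
time: 5.15
tcp_pos: [0.639, 0.1404, 0.0547]
eef_rot: [[0.963, -0.27, 0.002], [-0.27, -0.963, 0.0], [0.002, -0.001, -1.0]]
force: [0.7, -0.6, 0.4]
grip_width: 0.994
finger_force: 0.0
```

```bash
python3 - <<'E'
from h import *
plan((.622,-.164,.15),74.3); print(env.state()['finger_force'])
E
```

```text
shift cm [ 6.6  29.76 -9.54] rot [-0.05 -0.09  0.03] | t 5.15 tcp [0.639  0.1404 0.0547] F [ 0.7 -0.6  0.4] g 0.994
0.0
```

Emit:
{"fn": "apply_moves", "kwargs": {"steps": [[0,0,-5,0,0,0,0],[0,0,-10,0,0,0,0],[1.5,6,-10,0,0,0,0],[3,12,-10,0,0,0,0],[4.5,18,-10,0,0,0,0],[5.5,24,-10,0,0,0,0],[6.6,29.8,-10,0,0,0,0],[6.6,29.8,-10,0,0,0,0]]}}

```text
time: 6.15
tcp_pos: [0.62, -0.1728, 0.1537]
eef_rot: [[0.96, -0.281, -0.001], [-0.281, -0.96, -0.004], [0.001, 0.004, -1.0]]
force: [-0.6, 0.5, -0.3]
grip_width: 1.001
finger_force: 0.0
```

```bash
python3 - <<'E'
from h import *
plan((.622,-.164,.051),74.3); snap('side','s2.png')
E
```

```text
shift cm [-0.07 -0.94 10.27] rot [ 0.24 -0.04 -0.6 ] | t 6.15 tcp [ 0.62   -0.1728  0.1537] F [-0.6  0.5 -0.3] g 1.001
```

View pics/s2.png

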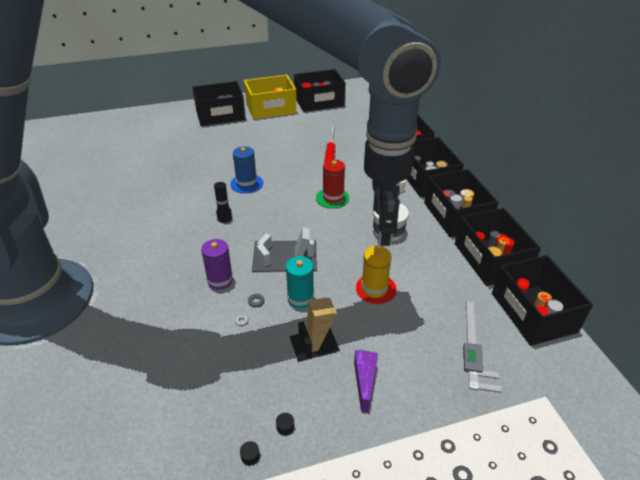

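Red stands upright on the green pad (333,183) and the gripper is above yellow (376,258). The 9 mm offset is motion transient, so I'll descend on the commanded line and grip.

Emit:
{"fn": "apply_moves", "kwargs": {"steps": [[0,0,0,0,0,0,0],[0,0,5,0,0,0,0],[0,0,9,0,0,0,0],[0,0,10.3,0,0,0,0],[0,0,10.3,0,0,0,255],[0,0,10.3,0,0,0,255],[0,0,10.3,0,0,0,255],[0,0,10.3,0,0,0,255]]}}

```text
time: 7.2
tcp_pos: [0.6232, -0.164, 0.0531]
eef_rot: [[0.963, -0.27, 0.004], [-0.27, -0.963, -0.0], [0.004, -0.001, -1.0]]
force: [-0.4, 2.7, 6.5]
grip_width: 0.573
finger_force: 62.0
```

```bash
python3 - <<'E'
from h import *
a=np.radians(-15.66); t=np.array([.4673,-.0176])+.006*np.array([np.cos(a),np.sin(a)]); print(t)
plan((*t,.18),74.3); print(env.state()['finger_force'])
E
```

```text
[ 0.47307728 -0.01921957]
shift cm [-18.31  -9.9  -12.76] rot [-0.07 -0.24  0.06] | t 7.2 tcp [ 0.6232 -0.164   0.0531] F [-0.4  2.7  6.5] g 0.573
62.007271024631336
```

Emit:
{"fn": "apply_moves", "kwargs": {"steps": [[0,0,-5,0,0,0,255],[0,0,-10,0,0,0,255],[0,0,-12.5,0,0,0,255],[-2,-1,-12.5,0,0,0,255],[-4,-2,-12.5,0,0,0,255],[-4,-2,-12.5,0,0,0,255],[-4,-2,-12.5,0,0,0,255],[-4,-2,-12.5,0,0,0,255]]}}

```text
time: 8.2
tcp_pos: [0.5886, -0.1355, 0.1756]
eef_rot: [[0.963, -0.271, 0.0], [-0.271, -0.963, -0.0], [0.0, 0.0, -1.0]]
force: [-1.1, -0.2, -3.6]
grip_width: 0.572
finger_force: 63.6
```

```bash
python3 - <<'E'
from h import *
t=snap('top','t2.png'); s=load('s2.png')
a=t['pixels'][215:320,255:355,::-1]; b=s['pixels'][215:285,240:330,::-1]
a=cv2.resize(a,(400,420),interpolation=2); b=cv2.resize(b,(400,311),interpolation=2); b=cv2.copyMakeBorder(b,0,109,0,0,0)
cv2.imwrite('pics/cl.png',cv2.convertScaleAbs(np.hstack([a,b]),alpha=1.6,beta=10))
plan((.473,-.0192,.18),74.3)
E
```

```text
shift cm [-14.27  -8.04  -0.45] rot [ 0.01 -0.   -0.02] | t 8.25 tcp [ 0.5886 -0.1353  0.1755] F [ 1.1  0.9 -3.8] g 0.569
```

View pics/cl.png

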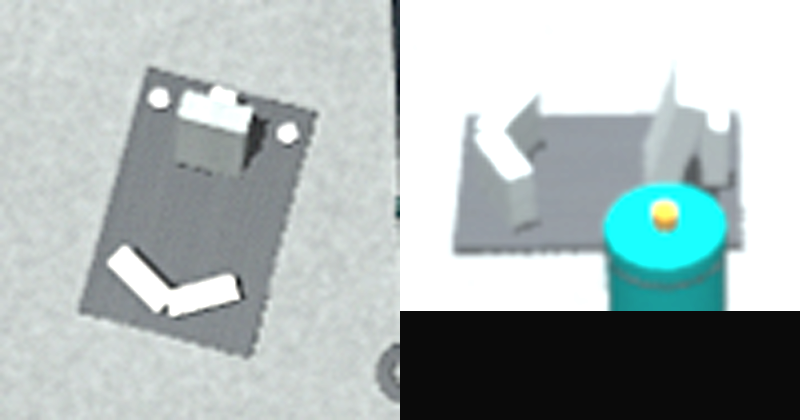

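The left half shows the empty clamp from above, with plate corners at (148,67), (318,113), (252,357) and (79,312). The right half shows the side view, with corners at (468,114), (738,113) and (454,252). I'll refit its pose from both.

```bash
python3 - <<'E'
from h import *
from scipy.optimize import least_squares as ls
t=load('t2.png'); s=load('s2.png')
O=[(t,80,45,.004,148,67),(t,80,-45,.004,318,113),(t,-50,-45,.004,252,357),(t,-50,45,.004,79,312)]
O=[(c,x,y,z,255+u/4-.4,215+v/4-.4) for c,x,y,z,u,v in O]
S=[(c,x,y,z,240+(u-400)/4.444-.4,215+v/4.444-.4) for c,x,y,z,u,v in [(s,-50,45,.004,468,114),(s,80,45,.004,738,113),(s,-50,-45,.004,454,252)]]
def r(q,obs):
    a=q[2]; out=[]
    for c,x,y,z,u,v in obs:
        X=np.array([q[0]+(x*np.cos(a)-y*np.sin(a))/1e3,q[1]+(x*np.sin(a)+y*np.cos(a))/1e3,z]); out+=list(px(c,X)-[u,v])
    return out
for o in (O,S,O+S):
    f=ls(r,[.467,-.018,-.27],args=(o,),x_scale=[.01,.01,.1]); print(f.x.round(4),np.degrees(f.x[2]).round(2),np.round(f.fun,1))
a=f.x[2]; p=f.x[:2]+.006*np.array([np.cos(a),np.sin(a)]); print(p)
plan((*p,.18),90+np.degrees(a))
E
```

```text
[ 0.4675 -0.0174 -0.2693] -15.43 [ 0.1 -0.1 -0.  -0.4 -0.2  0.4  0.1  0. ]
[ 0.4697 -0.0194 -0.267 ] -15.3 [-0.4  0.6  0.5 -0.1 -0.1 -0.5]
[ 0.4685 -0.018  -0.2697] -15.45 [ 0.4 -0.5  0.3 -0.8  0.1 -0.   0.4 -0.5 -1.   0.3 -0.2 -0.4 -0.9 -0.9]
[ 0.47424793 -0.01959459]
shift cm [-14.14  -8.04  -0.45] rot [ 0.01 -0.   -0.27] | t 8.25 tcp [ 0.5886 -0.1353  0.1755] F [ 1.1  0.9 -3.8] g 0.569
```

Emit:
{"fn": "apply_moves", "kwargs": {"steps": [[-5,-3,-0.4,0,0,0,255],[-10,-6,-0.4,0,0,0,255],[-13,-7.5,-0.4,0,0,0,255],[-14.1,-8,-0.4,0,0,-0.3,255],[-14.1,-8,-0.4,0,0,-0.3,255],[-14.1,-8,-0.4,0,0,-0.3,255],[-14.1,-8,-0.4,0,0,-0.3,255],[-14.1,-8,-0.4,0,0,-0.3,255]]}}

```text
time: 9.25
tcp_pos: [0.4746, -0.0199, 0.1796]
eef_rot: [[0.964, -0.266, -0.0], [-0.266, -0.964, 0.0], [-0.0, -0.0, -1.0]]
force: [1.0, 0.2, -3.9]
grip_width: 0.566
finger_force: 63.6
```

```bash
python3 - <<'E'
from h import *
plan((.4742,-.0195,.0535),74.55)
s=snap('side','s3.png'); b=s['pixels'][130:290,190:350,::-1]
cv2.imwrite('pics/s3c.png',cv2.convertScaleAbs(cv2.resize(b,(600,600),interpolation=2),alpha=1.5,beta=10))
E
```

```text
shift cm [-0.05 -0.03 12.61] rot [-0.01  0.    0.03] | t 9.25 tcp [ 0.4746 -0.0199  0.1796] F [ 1.   0.2 -3.9] g 0.566
```

View pics/s3c.png

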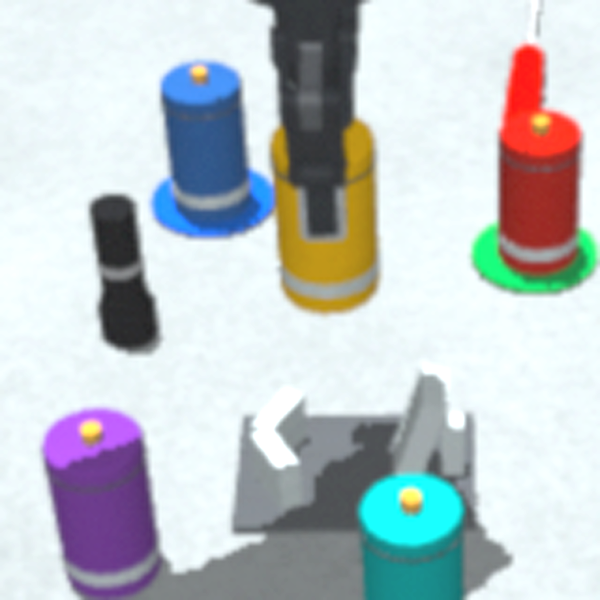

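Yellow is held upright and centred above the clamp (foot at crop (330,300)). Lowering it.

Emit:
{"fn": "apply_moves", "kwargs": {"steps": [[0,0,5,0,0,0,255],[0,0,9,0,0,0,255],[0,0,11,0,0,0,255],[0,0,12,0,0,0,255],[0,0,12.5,0,0,0,255],[0,0,12.7,0,0,0,255],[0,0,12.7,0,0,0,255],[0,0,12.7,0,0,0,255]]}}

```text
time: 10.3
tcp_pos: [0.4746, -0.0195, 0.0533]
eef_rot: [[0.964, -0.265, 0.001], [-0.265, -0.964, -0.0], [0.001, -0.0, -1.0]]
force: [-0.7, -1.0, -2.9]
grip_width: 0.569
finger_force: 63.6
```

```bash
python3 - <<'E'
from h import *
plan((.4742,-.0195,.18),74.55); plan((.639,.1404,.16),74.55)
E
```

```text
shift cm [-2.000e-02  1.000e-02 -1.267e+01] rot [-0.01 -0.07  0.08] | t 10.3 tcp [ 0.4746 -0.0195  0.0533] F [-0.7 -1.  -2.9] g 0.569
shift cm [ 11.63 -19.78 -10.65] rot [-0.01 -0.07  0.08] | t 10.3 tcp [ 0.4746 -0.0195  0.0533] F [-0.7 -1.  -2.9] g 0.569
```

Emit:
{"fn": "apply_moves", "kwargs": {"steps": [[0,0,0.2,0,0,0,255],[0,0,0.2,0,0,0,255],[0,0,0.2,0,0,0,0],[0,0,0.2,0,0,0,0],[0,0,0.2,0,0,0,0],[0,0,0.2,0,0,0,0],[0,0,-4,0,0,0,0],[0,0,-10.6,0,0,0,0]]}}

```text
time: 11.3
tcp_pos: [0.4727, -0.0194, 0.1549]
eef_rot: [[0.964, -0.265, -0.005], [-0.265, -0.964, 0.001], [-0.005, 0.001, -1.0]]
force: [1.6, -0.3, 0.0]
grip_width: 1.002
finger_force: 0.0
```

```bash
python3 - <<'E'
from h import *
plan((.639,.1404,.16),74.55)
E
```

```text
shift cm [ 11.8  -19.82  -0.58] rot [0.03 0.28 0.1 ] | t 11.3 tcp [ 0.4727 -0.0194  0.1549] F [ 1.6 -0.3  0. ] g 1.002
```

Emit:
{"fn": "apply_moves", "kwargs": {"steps": [[3,-5,0,0,0,0,0],[6,-10,0,0,0,0,0],[9,-15,0,0,0,0,0],[11.6,-19.8,0,0,0,0,0],[11.6,-19.8,0,0,0,0,0],[11.6,-19.8,0,0,0,0,0],[11.6,-19.8,0,0,0,0,0],[11.6,-19.8,0,0,0,0,0]]}}

```text
time: 12.3
tcp_pos: [0.6381, 0.1394, 0.1555]
eef_rot: [[0.964, -0.266, 0.0], [-0.266, -0.964, -0.001], [0.0, 0.001, -1.0]]
force: [0.5, 0.6, 0.4]
grip_width: 0.998
finger_force: 0.0
```

```bash
python3 - <<'E'
from h import *
plan((.639,.1404,.053),74.55)
E
```

```text
shift cm [ 0.05 -0.12 10.25] rot [ 0.04 -0.02 -0.  ] | t 12.3 tcp [0.6381 0.1394 0.1555] F [0.5 0.6 0.4] g 0.998
```

Emit:
{"fn": "apply_moves", "kwargs": {"steps": [[0,-0.1,4,0,0,0,0],[0,-0.1,8,0,0,0,0],[0,-0.1,10.2,0,0,0,0],[0,-0.1,10.2,0,0,0,0],[0,-0.1,10.2,0,0,0,255],[0,-0.1,10.2,0,0,0,255],[0,-0.1,10.2,0,0,0,255],[0,-0.1,10.2,0,0,0,255]]}}

```text
time: 13.3
tcp_pos: [0.6399, 0.1418, 0.0552]
eef_rot: [[0.964, -0.265, 0.003], [-0.265, -0.964, 0.0], [0.003, -0.001, -1.0]]
force: [-1.4, -0.8, 6.0]
grip_width: 0.57
finger_force: 61.9
```

```bash
python3 - <<'E'
from h import *
plan((.627,-.1625,.16),74.55); print(env.state()['finger_force'])
E
```

```text
shift cm [  6.86  29.67 -10.48] rot [-0.06 -0.16  0.07] | t 13.3 tcp [0.6399 0.1418 0.0552] F [-1.4 -0.8  6. ] g 0.57
61.9034265645314
```

Emit:
{"fn": "apply_moves", "kwargs": {"steps": [[0,0,-5,0,0,0,255],[0,0,-10,0,0,0,255],[1.5,6,-10,0,0,0,255],[3,12,-10,0,0,0,255],[4.5,18,-10,0,0,0,255],[5.5,24,-10,0,0,0,255],[6.5,28.5,-10,0,0,0,255],[6.9,29.7,-10,0,0,0,255]]}}

```text
time: 14.3
tcp_pos: [0.625, -0.1684, 0.1525]
eef_rot: [[0.962, -0.272, -0.002], [-0.272, -0.962, -0.002], [-0.001, 0.003, -1.0]]
force: [0.3, 1.2, -2.4]
grip_width: 0.569
finger_force: 63.7
```

Emit:
{"fn": "apply_moves", "kwargs": {"steps": [[0,0,0,0,0,0,255],[0,0,0,0,0,0,255],[0,0,4,0,0,0,255],[0,0,7,0,0,0,255],[0,0,7,0,0,0,255],[0,0,7,0,0,0,255],[0,0,7,0,0,0,255],[0,0,7,0,0,0,255]]}}

```text
time: 15.3
tcp_pos: [0.6273, -0.163, 0.0845]
eef_rot: [[0.964, -0.265, 0.002], [-0.265, -0.964, -0.001], [0.002, 0.0, -1.0]]
force: [-0.2, -0.1, -3.2]
grip_width: 0.564
finger_force: 63.8
```

```bash
python3 - <<'E'
from h import *
plan((.627,-.1625,.0555),74.55)
E
```

```text
shift cm [-0.05 -0.04  2.9 ] rot [ 0.   -0.13  0.08] | t 15.3 tcp [ 0.6273 -0.163   0.0845] F [-0.2 -0.1 -3.2] g 0.564
```

Emit:
{"fn": "apply_moves", "kwargs": {"steps": [[0,0,2,0,0,0,255],[0,0,2.8,0,0,0,255],[0,0,3,0,0,0,255],[0,0,3,0,0,0,255],[0,0,3,0,0,0,0],[0,0,3,0,0,0,0],[0,0,3,0,0,0,0],[0,0,3,0,0,0,0]]}}

```text
time: 16.3
tcp_pos: [0.6266, -0.1629, 0.0529]
eef_rot: [[0.964, -0.265, -0.0], [-0.265, -0.964, 0.0], [-0.0, -0.0, -1.0]]
force: [0.6, 0.2, -0.1]
grip_width: 1.0
finger_force: 0.0
```

```bash
python3 - <<'E'
from h import *
plan((.487,-.253,.18),88.8)
E
```

```text
shift cm [-11.07  12.39 -12.71] rot [-1.000e-02  1.000e-02 -1.416e+01] | t 16.3 tcp [ 0.6266 -0.1629  0.0529] F [ 0.6  0.2 -0.1] g 1.0
```

Emit:
{"fn": "apply_moves", "kwargs": {"steps": [[0,0,-6,0,0,0,0],[0,0,-12,0,0,0,0],[-4,4,-12.7,0,0,-7,0],[-7,8,-12.7,0,0,-14.2,0],[-11,12.4,-12.7,0,0,-14.2,0],[-11,12.4,-12.7,0,0,-14.2,0],[-11,12.4,-12.7,0,0,-14.2,0],[-11,12.4,-12.7,0,0,-14.2,0]]}}

```text
time: 17.3
tcp_pos: [0.489, -0.2521, 0.1804]
eef_rot: [[1.0, -0.018, 0.001], [-0.018, -1.0, 0.001], [0.001, -0.001, -1.0]]
force: [0.6, 0.3, -0.6]
grip_width: 1.001
finger_force: 0.0
```

```bash
python3 - <<'E'
from h import *
plan((.487,-.253,.055),88.8)
s=snap('side','s4.png'); b=s['pixels'][220:380,240:420,::-1]
cv2.imwrite('pics/s4c.png',cv2.convertScaleAbs(cv2.resize(b,(675,600),interpolation=2),alpha=1.4,beta=10))
E
```

```text
shift cm [-0.21  0.1  12.54] rot [-0.03 -0.06  0.17] | t 17.3 tcp [ 0.489  -0.2521  0.1804] F [ 0.6  0.3 -0.6] g 1.001
```

View pics/s4c.png

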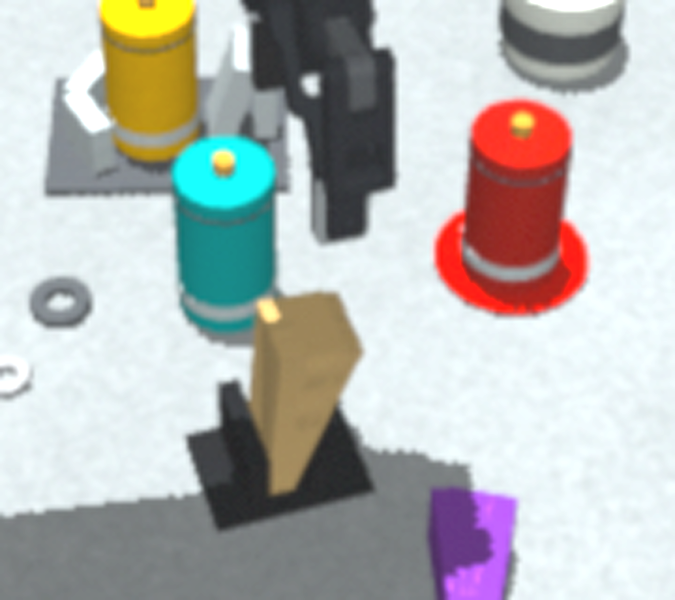

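Yellow is upright in the clamp (150,80), red is on the red pad (512,210), and the gripper is over the wedge (305,390). Descending to grip.

Emit:
{"fn": "apply_moves", "kwargs": {"steps": [[-0.1,0.2,4,0,0,0,0],[-0.1,0.2,8,0,0,0,0],[-0.1,0.2,11.5,0,0,0,0],[-0.1,0.2,12.5,0,0,0,0],[-0.1,0.2,12.5,0,0,0,255],[-0.1,0.2,12.5,0,0,0,255],[-0.1,0.2,12.5,0,0,0,255],[-0.1,0.2,12.5,0,0,0,255]]}}

```text
time: 18.35
tcp_pos: [0.4875, -0.2556, 0.0563]
eef_rot: [[1.0, -0.02, 0.002], [-0.02, -1.0, -0.001], [0.002, 0.001, -1.0]]
force: [1.6, 0.2, 3.3]
grip_width: 0.415
finger_force: 64.3
```

```bash
python3 - <<'E'
from h import *
plan((.488,-.254,.2),88.8);st=env.state(); print(st['finger_force'],st['moment'])
E
```

```text
shift cm [  0.08  -0.15 -14.37] rot [ 0.06 -0.14  0.04] | t 18.35 tcp [ 0.4875 -0.2556  0.0563] F [1.6 0.2 3.3] g 0.415
64.29056539200246 [ 0.07475754 -0.12615772  0.10540182]
```

Emit:
{"fn": "apply_moves", "kwargs": {"steps": [[0,0,-2,0,0,0,255],[0,0,-5,0,0,0,255],[0,0,-9,0,0,0,255],[0,0,-13,0,0,0,255],[0,0,-14.5,0,0,0,255],[0,0,-14.5,0,0,5,255],[0,0,-14.5,0,0,14.3,255],[0,0,-14.5,0,0,14.3,255]]}}

```text
time: 19.35
tcp_pos: [0.4859, -0.2552, 0.1993]
eef_rot: [[0.964, -0.265, -0.002], [-0.265, -0.964, 0.0], [-0.002, 0.0, -1.0]]
force: [-0.7, -0.4, -1.5]
grip_width: 0.414
finger_force: 64.1
```

```bash
python3 - <<'E'
from h import *
a=np.radians(-15.45); p=np.array([.4685,-.018])+.0565*np.array([np.cos(a),np.sin(a)])
plan((*p,.2),74.55)
snap('top','t5.png')
t=load('t5.png'); b=t['pixels'][225:315,270:350,::-1]; b=cv2.resize(b,(400,450),interpolation=2)
s=snap('side','s5.png'); c=s['pixels'][215:335,250:357,::-1]; c=cv2.resize(c,(400,449),interpolation=2); c=cv2.copyMakeBorder(c,0,1,0,0,0)
cv2.imwrite('pics/c5.png',cv2.convertScaleAbs(np.hstack([b,c]),alpha=1.4,beta=10))
E
```

```text
shift cm [ -2.31 -22.4   -0.06] rot [0.   0.1  0.08] | t 19.35 tcp [ 0.4859 -0.2552  0.1993] F [-0.7 -0.4 -1.5] g 0.414
```

View pics/c5.png

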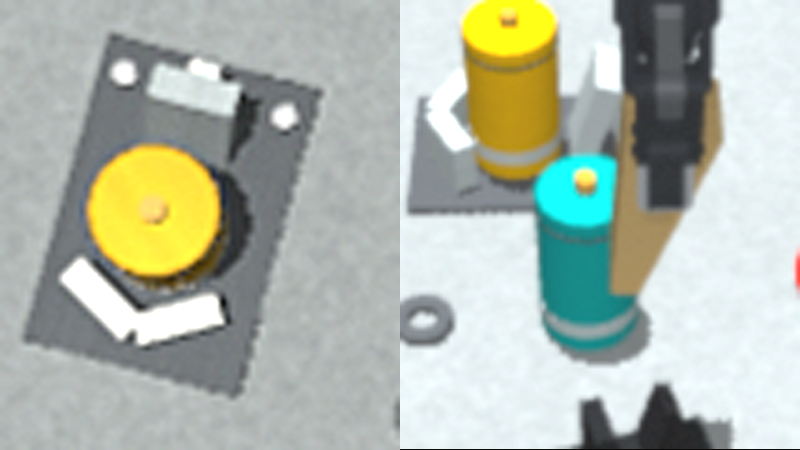

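Left: yellow stands in the clamp with its nub at (153,210). Right: the wedge hangs upright in the gripper, with foot corners at (612,291) and (637,295). I'll work out the in-hand offset and yellow's place.

```bash
python3 - <<'E'
from h import *
t=load('t5.png'); s=load('s5.png'); st=env.state()
o=np.array([.4685,-.018]); a=np.radians(-15.45); R=np.array([[np.cos(a),-np.sin(a)],[np.sin(a),np.cos(a)]])
for n,q in (('top',w(t,270+153/5-.4,225+210/5-.4,.101)),('side',w(s,250+(509-400)/3.738-.4,215+17/3.738-.4,.101))): print('yellow in clamp mm',n,q.round(4),((q[:2]-o)@R*1e3).round(1))
for zf in (.146,.148,.150):
  for u,v in ((612,291),(637,295)):
    q=w(s,250+(u-400)/3.738-.4,215+v/3.738-.4,zf); print(zf,'wedge corner rel tcp mm',((q[:2]-st['tcp_pos'][:2])@R*1e3).round(1))
E
```

```text
yellow in clamp mm top [ 0.4742 -0.0186  0.101 ] [5.6 1. ]
yellow in clamp mm side [ 0.4754 -0.0247  0.101 ] [ 8.5 -4.6]
0.146 wedge corner rel tcp mm [-19.9 -16.7]
0.146 wedge corner rel tcp mm [ -9.7 -19.2]
0.148 wedge corner rel tcp mm [-19.9 -18.6]
0.148 wedge corner rel tcp mm [ -9.7 -21. ]
0.15 wedge corner rel tcp mm [-19.9 -20.4]
0.15 wedge corner rel tcp mm [ -9.7 -22.9]
```

Emit:
{"fn": "apply_moves", "kwargs": {"steps": [[-0.5,-5,0,0,0,0,255],[-1,-10,0,0,0,0,255],[-1.7,-15,0,0,0,0,255],[-2.2,-19.5,0,0,0,0,255],[-2.5,-22.4,0,0,0,0,255],[-2.5,-22.4,0,0,0,0,255],[-2.5,-22.4,4,0,0,0,255],[-2.5,-22.4,5.5,0,0,0,255]]}}

```text
time: 20.45
tcp_pos: [0.5206, -0.0343, 0.1431]
eef_rot: [[0.964, -0.267, -0.004], [-0.267, -0.964, -0.001], [-0.004, 0.002, -1.0]]
force: [0.4, -0.4, -0.3]
grip_width: 0.414
finger_force: 64.2
```

Emit:
{"fn": "apply_moves", "kwargs": {"steps": [[0,0,1,0,0,0,255],[0,0,1.8,0,0,0,255],[0,0,1.8,0,0,0,255],[0,0,1.8,0,0,0,255],[0,0,1.8,0,0,0,255],[0,0,1.8,0,0,0,255],[0,0,1.8,0,0,0,255],[0,0,1.8,0,0,0,255]]}}

```text
time: 21.45
tcp_pos: [0.5223, -0.0328, 0.1273]
eef_rot: [[0.964, -0.267, 0.0], [-0.267, -0.964, -0.0], [0.0, 0.0, -1.0]]
force: [0.7, -0.2, -0.5]
grip_width: 0.414
finger_force: 64.2
```

```bash
python3 - <<'E'
from h import *
a=np.radians(-15.45); p=np.array([.4685,-.018])+.0545*np.array([np.cos(a),np.sin(a)])
plan((*p,.1265),74.55)
s=snap('side','s6.png'); c=s['pixels'][175:285,220:340,::-1]; c=cv2.resize(c,(654,600),interpolation=2)
cv2.imwrite('pics/c6.png',cv2.convertScaleAbs(c,alpha=1.6,beta=10))
E
```

```text
shift cm [-0.13  0.01  0.08] rot [ 0.   -0.01 -0.02] | t 21.45 tcp [ 0.5223 -0.0328  0.1273] F [ 0.7 -0.2 -0.5] g 0.414
```

View pics/c6.png

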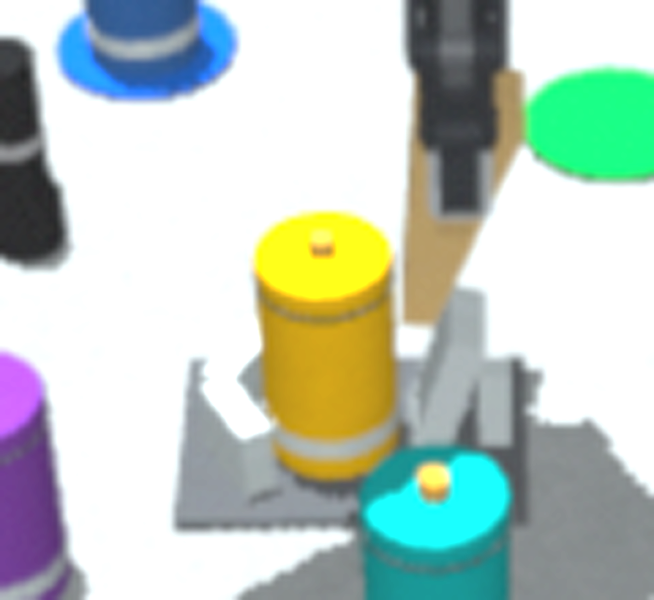

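The wedge foot (405–432, 323) hangs between the canister (right edge 393) and the stop's top edge (about 455), upright and in line. Descending along the stop's slope while watching the force.

Emit:
{"fn": "apply_moves", "kwargs": {"steps": [[-0.2,0,0.3,0,0,0,255],[-0.25,0,0.8,0,0,0,255],[-0.25,0,1.3,0,0,0,255],[-0.25,0,1.7,0,0,0,255],[-0.25,0,2.1,0,0,0,255],[-0.25,0,2.1,0,0,0,255],[-0.25,0,2.1,0,0,0,255],[-0.25,0,2.1,0,0,0,255]]}}

```text
time: 22.5
tcp_pos: [0.5199, -0.0321, 0.1064]
eef_rot: [[0.964, -0.267, 0.0], [-0.267, -0.964, -0.0], [0.0, 0.0, -1.0]]
force: [-0.1, 0.3, -0.7]
grip_width: 0.416
finger_force: 64.2
```

```bash
python3 - <<'E'
from h import *
s=load('s6.png'); o=np.array([.4685,-.018]); a=np.radians(-15.45); R=np.array([[np.cos(a),-np.sin(a)],[np.sin(a),np.cos(a)]])
g=lambda u,v,z:((w(s,220+u/5.45-.4,175+v/5.4545-.4,z)[:2]-o)@R*1e3).round(1)
print('wedge corners',g(405,322,.0755),g(432,325,.0755)); print('yellow nub',g(321,238,.101)); print('stop top front -y corner',g(452,287,.064),g(485,292,.064),'plate',g(190,360,.004),g(178,527,.004))
print('yellow top limb right', g(392,258,.094),'left',g(255,258,.094))
st=env.state(); print('tcp clamp',((st['tcp_pos'][:2]-o)@R*1e3).round(1),st['tcp_pos'][2],st['force'].round(1))
E
```

```text
wedge corners [ 37.  -18.3] [ 46.6 -20.1]
yellow nub [ 7.9 -1.8]
stop top front -y corner [53.5 14.6] [65.6 11.5] plate [-48.8  44.7] [-47.1 -47.3]
yellow top limb right [32.8 -4.9] left [-15.7  -3.9]
tcp clamp [53.3  0.1] 0.10641567228463378 [-0.1  0.3 -0.7]
```

Emit:
{"fn": "apply_moves", "kwargs": {"steps": [[0,0,0.3,0,0,0,255],[0,0,0.6,0,0,0,255],[0,0,0.9,0,0,0,255],[-0.05,0,1.2,0,0,0,255],[-0.1,0,1.4,0,0,0,255],[-0.1,0,1.6,0,0,0,255],[-0.1,0,1.6,0,0,0,255],[-0.1,0,1.6,0,0,0,255]]}}

```text
time: 23.5
tcp_pos: [0.5176, -0.0315, 0.0898]
eef_rot: [[0.964, -0.266, -0.003], [-0.266, -0.964, 0.0], [-0.002, 0.001, -1.0]]
force: [-4.8, 1.6, 2.6]
grip_width: 0.412
finger_force: 64.7
```

The wedge now touches the stop (5 N toward the V). I'll follow the slope down from here.

Emit:
{"fn": "apply_moves", "kwargs": {"steps": [[-0.15,0,0.2,0,0,0,255],[-0.2,0,0.4,0,0,0,255],[-0.27,0,0.6,0,0,0,255],[-0.33,0,0.8,0,0,0,255],[-0.4,0,1.0,0,0,0,255],[-0.45,0,1.2,0,0,0,255],[-0.45,0,1.2,0,0,0,255],[-0.45,0,1.2,0,0,0,255]]}}

```text
time: 24.5
tcp_pos: [0.5132, -0.0303, 0.0779]
eef_rot: [[0.964, -0.266, -0.003], [-0.266, -0.964, 0.0], [-0.003, 0.001, -1.0]]
force: [-6.9, 1.8, 4.4]
grip_width: 0.415
finger_force: 64.9
```

Emit:
{"fn": "apply_moves", "kwargs": {"steps": [[-0.1,0,0.2,0,0,0,255],[-0.15,0,0.4,0,0,0,255],[-0.2,0,0.6,0,0,0,255],[-0.25,0,0.8,0,0,0,255],[-0.3,0,1.0,0,0,0,255],[-0.3,0,1.0,0,0,0,255],[-0.3,0,1.0,0,0,0,255],[-0.3,0,1.0,0,0,0,255]]}}

```text
time: 25.5
tcp_pos: [0.5117, -0.0294, 0.0732]
eef_rot: [[0.964, -0.266, 0.001], [-0.266, -0.964, -0.003], [0.001, 0.003, -1.0]]
force: [-19.6, 2.3, 46.6]
grip_width: 0.413
finger_force: 70.2
```

```bash
python3 - <<'E'
from h import *
st=env.state(); o=np.array([.4685,-.018]); a=np.radians(-15.45); R=np.array([[np.cos(a),-np.sin(a)],[np.sin(a),np.cos(a)]])
print('tcp clamp',((st['tcp_pos'][:2]-o)@R*1e3).round(1),(st['force'][:2]@R).round(1),st['moment'].round(2))
s=snap('side','s7.png'); c=s['pixels'][175:285,220:340,::-1]; c=cv2.resize(c,(654,600),interpolation=2)
cv2.imwrite('pics/c7.png',cv2.convertScaleAbs(c,alpha=1.6,beta=10))
E
```

```text
tcp clamp [44.7  0.6] [-19.5  -3. ] [ 0.05  3.69 -0.06]
```

View pics/c7.png

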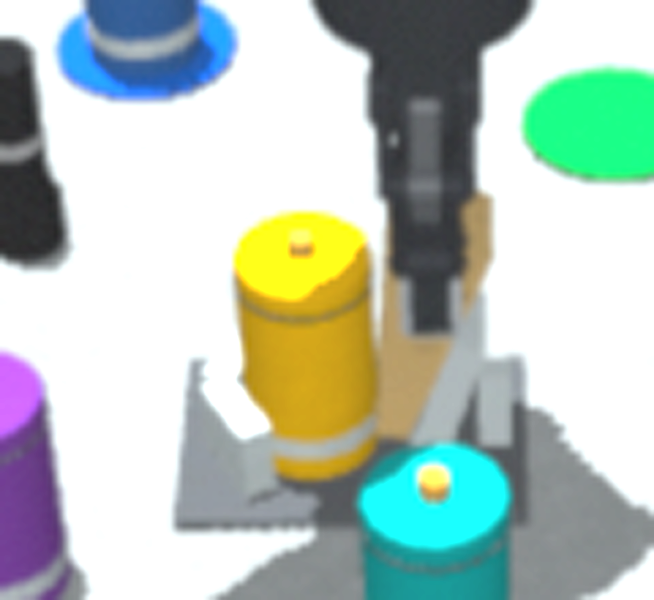

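```bash
python3 - <<'E'
from h import *
s=load('s7.png'); o=np.array([.4685,-.018]); a=np.radians(-15.45); R=np.array([[np.cos(a),-np.sin(a)],[np.sin(a),np.cos(a)]])
W=lambda x,y,z:np.r_[o+R@np.array([x,y])/1e3,z]
T=np.array(s['world_from_camera'])
def ray(u,v,y): # intersect with clamp plane y (mm)
    u=220+u/5.45-.4; v=175+v/5.4545-.4
    d=T[:3,:3]@np.array([(u-s['cx'])/s['fx'],-(v-s['cy'])/s['fy'],-1]); c=T[:3,3]; n=R[:,1]
    k=(y/1e3-(c[:2]-o)@n)/(d[:2]@n); p=c+k*d; return (((p[:2]-o)@R)*1e3).round(1),(p[2]*1e3).round(1)
print('before foot',ray(405,322,-18),'tcp 55.8,127.3'); print('now foot',ray(378,437,-18),'tcp 44.7 73.2')
print('before top right',ray(523,73,-18),'now',ray(491,197,-18))
print('nub before/after',[((w(s,220+u/5.45-.4,175+v/5.4545-.4,.101)[:2]-o)@R*1e3).round(1) for u,v in((321,238),(301,239))])
print('base',[((w(s,220+u/5.45-.4,175+v/5.4545-.4,.01)[:2]-o)@R*1e3).round(1) for u,v in((398,430),(378,432))])
E
```

```text
before foot (array([ 37., -18.]), np.float64(75.3)) tcp 55.8,127.3
now foot (array([ 25.5, -18. ]), np.float64(19.9)) tcp 44.7 73.2
before top right (array([ 79., -18.]), np.float64(182.8)) now (array([ 68., -18.]), np.float64(131.0))
nub before/after [array([ 7.9, -1.8]), array([ 0.8, -2.2])]
base [array([32.4, -3.6]), array([24.9, -4.5])]
```

Yellow has moved about 7 mm to home in the V, and the wedge foot is near z = 20 mm. There is an unwanted sideways load of 19 N, so I'll ease the command toward the V to let the wedge settle deeper.

Emit:
{"fn": "apply_moves", "kwargs": {"steps": [[-0.1,0,0,0,0,0,255],[-0.2,0,0,0,0,0,255],[-0.3,0,0,0,0,0,255],[-0.3,0,0,0,0,0,255],[-0.3,0,0,0,0,0,255],[-0.3,0,0,0,0,0,255],[-0.3,0,0,0,0,0,255],[-0.3,0,0,0,0,0,255]]}}

```text
time: 26.55
tcp_pos: [0.5115, -0.0293, 0.0731]
eef_rot: [[0.964, -0.266, 0.006], [-0.266, -0.964, -0.003], [0.007, 0.001, -1.0]]
force: [-12.1, -0.0, 37.7]
grip_width: 0.415
finger_force: 68.7
```

Emit:
{"fn": "apply_moves", "kwargs": {"steps": [[0,0,-0.4,0,0,0,255],[0,0,-0.6,0,0,0,0],[0,0,-0.6,0,0,0,0],[0,0,-0.6,0,0,0,0],[0,0,-3,0,0,0,0],[0,0,-6,0,0,0,0],[0,0,-7.5,0,0,0,255],[0,0,-7.5,0,0,0,255]]}}

```text
time: 27.55
tcp_pos: [0.5093, -0.0292, 0.1438]
eef_rot: [[0.964, -0.267, 0.002], [-0.267, -0.964, -0.0], [0.002, -0.0, -1.0]]
force: [0.2, -0.1, -0.4]
grip_width: 0.604
finger_force: 0.0
```

```bash
python3 - <<'E'
from h import *
st=env.state(); o=np.array([.4685,-.018]); a=np.radians(-15.45); R=np.array([[np.cos(a),-np.sin(a)],[np.sin(a),np.cos(a)]])
plan((*(o+R@[.045,0]),.13),74.55)
s=snap('side','s8.png'); c=s['pixels'][175:285,220:340,::-1]; c=cv2.resize(c,(654,600),interpolation=2)
cv2.imwrite('pics/c8.png',cv2.convertScaleAbs(c,alpha=1.6,beta=10))
E
```

```text
shift cm [0.27 0.01 1.38] rot [-0.01 -0.1  -0.03] | t 27.55 tcp [ 0.5093 -0.0292  0.1438] F [ 0.2 -0.1 -0.4] g 0.604
```

View pics/c8.png

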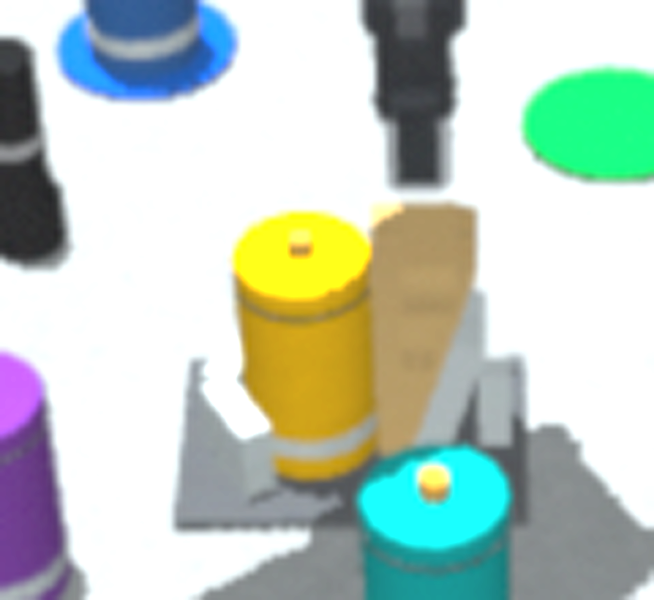

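The wedge slid deeper once released; its foot is now near row 456 and it lies flush on the stop, upright. I'll press on its top with closed fingers.

Emit:
{"fn": "apply_moves", "kwargs": {"steps": [[0.2,0,0.5,0,0,0,255],[0.2,0,1,0,0,0,255],[0.2,0,1.5,0,0,0,255],[0.2,0,2,0,0,0,255],[0.2,0,2.5,0,0,0,255],[0.2,0,3,0,0,0,255],[0.2,0,3.3,0,0,0,255],[0.2,0,3.3,0,0,0,255]]}}

```text
time: 28.6
tcp_pos: [0.5105, -0.0296, 0.11]
eef_rot: [[0.964, -0.267, -0.0], [-0.267, -0.964, -0.0], [-0.0, 0.0, -1.0]]
force: [-0.6, -0.0, 0.6]
grip_width: 0.001
finger_force: 0.0
```

Emit:
{"fn": "apply_moves", "kwargs": {"steps": [[0,0,0.1,0,0,0,255],[0,0,0.2,0,0,0,255],[0,0,0.3,0,0,0,255],[0,0,0.4,0,0,0,255],[0,0,0.5,0,0,0,255],[0,0,0.6,0,0,0,255],[0,0,0.6,0,0,0,255],[0,0,0.6,0,0,0,255]]}}

```text
time: 29.6
tcp_pos: [0.5107, -0.0296, 0.1042]
eef_rot: [[0.964, -0.267, 0.0], [-0.267, -0.964, -0.0], [0.0, 0.0, -1.0]]
force: [-0.5, -0.8, -0.6]
grip_width: -0.003
finger_force: 0.0
```

Emit:
{"fn": "apply_moves", "kwargs": {"steps": [[0,0,0.1,0,0,0,255],[0,0,0.15,0,0,0,255],[0,0,0.2,0,0,0,255],[0,0,0.25,0,0,0,255],[0,0,0.3,0,0,0,255],[0,0,0.3,0,0,0,255],[0,0,0.3,0,0,0,255],[0,0,0.3,0,0,0,255]]}}

```text
time: 30.6
tcp_pos: [0.5109, -0.0295, 0.103]
eef_rot: [[0.964, -0.267, 0.001], [-0.267, -0.964, -0.001], [0.001, 0.001, -1.0]]
force: [-4.6, -1.0, 15.5]
grip_width: -0.001
finger_force: 7.3
```

Contact at z = 0.103 with 15.5 N puts the foot at about 13 mm, as specified. Backing off for a final check.

Emit:
{"fn": "apply_moves", "kwargs": {"steps": [[0,0,-1,0,0,0,255],[0,0,-4,0,0,0,255],[0,0,-8,0,0,0,255],[0,-5,-12,0,0,0,255],[0,-5,-12,0,0,0,255],[0,-5,-12,0,0,0,255],[0,-5,-12,0,0,0,255],[0,-5,-12,0,0,0,255]]}}

```text
time: 31.6
tcp_pos: [0.5234, 0.0176, 0.2203]
eef_rot: [[0.963, -0.268, -0.002], [-0.268, -0.963, -0.0], [-0.002, 0.001, -1.0]]
force: [0.1, -0.5, 0.1]
grip_width: -0.0
finger_force: 0.0
```

```bash
python3 - <<'E'
from h import *
s=snap('side','s9.png'); c=s['pixels'][130:320,200:420,::-1]; c=cv2.resize(c,(690,596),interpolation=2)
cv2.imwrite('pics/c9.png',cv2.convertScaleAbs(c,alpha=1.5,beta=10))
E
```

```text
(no output)
```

View pics/c9.png

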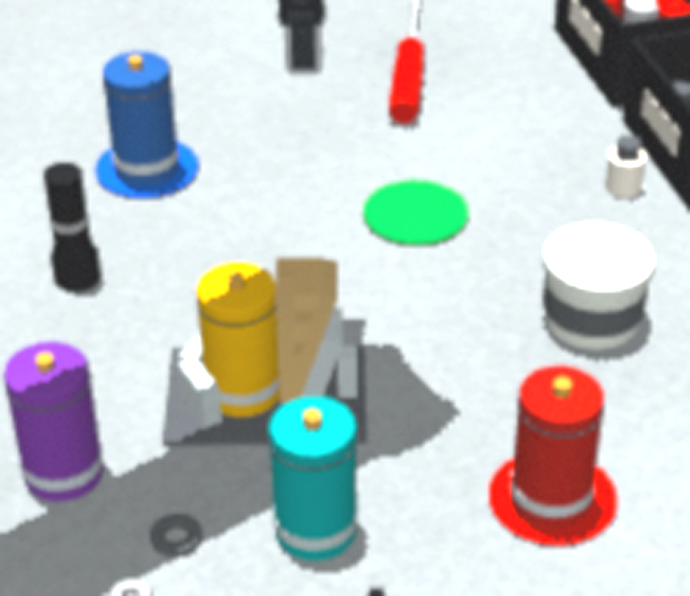

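Blue (140,120) and red (557,440) stand near the middle of their pads. Yellow (240,340) is upright in the V with the wedge jammed against the stop, the tub (600,290) is unmoved, and the gripper is clear. Handing in.

```bash
python3 -c "
from bench import env
print(env.sign_off())"
```

```text
the job is handed in; nothing more can be done
None
```

I handed the job in at about 32 s of the 122 s. The last picture shows red and blue upright near the middle of their pads, yellow upright and home in the V, the wedge pressed tight at 15.5 N with its foot at about 13 mm, the tub untouched and the gripper clear; the sign-off gave no verdict.

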